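# Load the tag-drilling jig and clamp the stack

## Robot

A 6-joint arm with a two-finger parallel gripper is mounted at the origin on the work surface; the furniture and walls round the work are solid. World frame = base frame: x ahead of the robot, y to its left, z up, the work surface at z = 0. Lengths are in m, angles in rad, forces in N, time in s.
With the tool pointing down it reaches from about 0.3 to 0.775 m from the base axis. Payload 14.6 kg.
Tool frame: the origin (TCP) lies on the centre line of the jaws, within the pads' length; the fingertips stand 11 mm ahead of it and the grasp point (between the pads) lies 8 mm behind it; y points along the fingers, x is the direction in which the jaws open and shut, and the axes are right-handed (so a half turn about y gives the same grasp; the last joint's range is limited). The gripper opens to 94 mm and grips with 3 to 60 N. Pads are 16 mm wide; open, the fingers measure 119 mm over their backs; the gripper's body (75 mm by 177 mm) begins 78 mm behind the grasp point.
Start: joints at [-1.307, 0.3, 1.521, -0, 1.321, -0.067], TCP at [0.179, -0.52, 0.216] pointing down, gripper open.
Joint ranges: [-3.03, 3.03], [-0.79, 2.21], [0.23, 2.52], [-1.04, 4.18], [0, 3.07], [-2.55, 2.55]. Speed limits (rad/s): [2.22, 2.22, 2.57, 3.14, 3.14, 3.14].

## Interface

Orientations are given as [roll, pitch, yaw] about the fixed x, y, z axes, in that order (R = Rz(yaw) Ry(pitch) Rx(roll)).
In Python, from station import ctrl, imaging gives the robot as it stands. The module is installed in compiled form; this text tells all that it offers.
- The arm moves only by the tool apply_moves, never from a script. Its argument "deltas" is a list of rows, each an object with "dp": the shift along the tool's x, y, z in m, a list of three; "roll": the turn about the tool's y in rad; "grip": the closure, from -1 (fully open) to 1 (shut). In form: [{"dp": [tx, ty, tz], "roll": roll, "grip": grip}, ...]. A call has 1 to 10 rows; each row shifts and turns the commanded pose from where the row before left it, along the tool's axes as they then stand; what a row does not reach is not made up. A row lasts 1/8 s, in which the tool goes at most 62.5 mm and 10.7 degrees, less where a joint would pass 70% of its speed; a pose out of reach is approached as far as the arm can. A call with a gripper value outside its range is refused whole. The fingers move at their own pace and stop on an object; "newtons" is the grip in N (left out, the last holds). Time passes only in rows, so rows that do not move let the fingers close. It gives the time, the measured TCP pose, the force and the opening at its end, in the units of the state.
- ctrl.get_obs(): the state, without advancing time (a new reading comes with each control period).
- imaging.camera(name): name is "scene" or "top" or "wrist"; returns the picture (420x560x3 uint8, blue, green, red); there is no depth.
- imaging.camera_info(name): a dict with "K" (3x3 intrinsics, pixels), "world_from_camera" (4x4, takes a point from camera to world coordinates). Camera axes: x right, y down, z forward; pixel columns grow to the right and rows downward; lengths in m; the calibration is good to about 2 mm. A picture is of the moment at which its call begins: read the wrist's pose just before it. camera_info takes no time and is no camera call; for the wrist camera it gives the pose at the moment of the call.
- ctrl.hand_in(): hands the job in, once; it reports no verdict.
The state is a dict: "time_s": time; "qpos": joint angles; "joint_vel": joint speeds; "tau": joint torques, N m; "ee_pos": TCP position; "eef_rot": TCP orientation; "force": force on the tool from outside, world axes, zero at the start; "moment": the same for the moment, N m; "grip_width": finger opening in m.
Only numpy, scipy, OpenCV 4.12 (cv2) and the standard library are available. Lean on these libraries where they do the work, as an engineer would, in place of code of your own. Each camera call takes 0.05 s, during which the arm holds its last target. There are 200 camera calls.

## Task

Get the plant tags ready for drilling: pick up the pile of four blank wooden tags, tip one end in under the steel drill-guide plate of the jig and lower the other end so that the whole pile lies flat at the bottom of the snug pocket. Then throw the toggle clamp's handle over until the clamp locks down on the pile. Do not knock over the glass bud vase.

Things in the scene. Friction and masses are not known exactly. Their poses are not given: they have to be found in the camera images.
- pocket (a point): Centre of the floor of the jig's wooden pocket, 20 mm above the table. x runs level along the pocket to its drill-guide end, y across, z up; all offsets below are in mm from this point along these axes. The pocket is 114 long (x -57 to 57), 59 wide between four corner cheeks (x 35 to 57 and x -57 to -49), which stand 21 high with tops flared outward. The jig is fixed to the table.
- jig: The jig's plywood base plate, 262 x 92 x 10 mm (y -46 to 46). This origin is 20 mm under the pocket point, on the table, same axes. Between the cheeks the pocket's long sides are open from x -49 to 35 for fingers; its floor block is 46 wide (y -23 to 23), so fingers beside the tags can reach 8 mm below the floor before meeting the plate.
- guide_edge (a point): Middle of the lower front edge of the steel drill-guide plate: x 39, z 31. The plate, 8 thick, 84 wide, runs from here to the end wall's face at x 57 and on to x 72, over the pocket, so it overhangs by 18; a brass bush on top reaches z 43. A 24 mm pile thus cannot drop in flat: its +x end goes in first, low and tilted by about 10 degrees, sliding in under the plate.
- low_wall (a point): Middle of the top edge of the low wall at the clamp end of the pocket: x -57, z 10; the wall is 11 thick and 46 wide. The -x end of the pile comes down inside it. Behind it stands the toggle clamp: bracket from x -93 back, up to z 56; when open its bar stands upright at x -140 to -95 (the rubber tip, facing forward), up to z 125.
- clamp_handle (a joint): Toggle clamp handle, rad: 0 = wide open (start), 3.10 = dead centre, 3.18 = stop, locked over centre. Swinging the handle back and down (to -x) lowers the bar and presses its rubber tip, 17 mm wide, on the pile at x -40. It takes under 5 N at the handle's end, most just before dead centre; then it snaps to the stop and stays.
- handle_end (a point): Middle of the end of the 120 mm clamp handle; last 54 mm a dark rubber grip 17 wide, 13 thick. From the pocket point: open x -176, z 156 (leaning 23 degrees back from upright); next x -221, z 127 (59 degrees back); locked x -216, z 48 (11 degrees below level); y 0. The open handle's top stands 30 above the bar and 30 behind it: push it there from the +x side, then follow it back and down.
- clamp_pad (a joint): Compression of the clamp's sprung rubber tip, m: 0 = free, about 0.0017 when locked on a full pile of four tags (about 6 N).
- tag_0_center (a point): Centre of a blank wooden plant tag, the one at the bottom of the pile at the start: a flat rectangle 110 x 56 x 6 mm, 30 g. x along its 110 mm length, y across, z up through its thickness; this point is half-way through its thickness. The four tags lie loosely stacked on the table, 24 mm high in all, squared up to about 1 mm; they are to be gripped together across their 56 mm width.
- tag_1_center (a point): Centre of a blank wooden plant tag, the one second from below at the start: a flat rectangle 110 x 56 x 6 mm, 30 g. x along its 110 mm length, y across, z up through its thickness; this point is half-way through its thickness.
- tag_2_center (a point): Centre of a blank wooden plant tag, the one third from below at the start: a flat rectangle 110 x 56 x 6 mm, 30 g. x along its 110 mm length, y across, z up through its thickness; this point is half-way through its thickness.
- tag_3_center (a point): Centre of a blank wooden plant tag, the one on top of the pile at the start: a flat rectangle 110 x 56 x 6 mm, 30 g. x along its 110 mm length, y across, z up through its thickness; this point is half-way through its thickness.
- bud_vase_0: Green glass bud vase, 48 mm across and 150 mm tall, standing loose on the table to the left behind the jig; a bystander. Origin at the centre of its foot.

How it is judged:
On the way, in this order (a step that is already met when the one before it is completed fails the run):
1. the four tags lie flat in the bottom of the pocket, one end under the drill guide, while the clamp is still open (x of tag_0_center in the frame of pocket between -0.0045 and 0.0045 m and y of tag_0_center in the frame of pocket between -0.0035 and 0.0035 m and z of tag_0_center in the frame of pocket between 0 and 0.0235 m and angle between each of tag_0_center, tag_1_center, tag_2_center, tag_3_center's own z axis and vertical below 0.04 rad and x of tag_1_center in the frame of pocket between -0.0045 and 0.0045 m and y of tag_1_center in the frame of pocket between -0.0035 and 0.0035 m and z of tag_1_center in the frame of pocket between 0 and 0.0235 m and x of tag_2_center in the frame of pocket between -0.0045 and 0.0045 m and y of tag_2_center in the frame of pocket between -0.0035 and 0.0035 m and z of tag_2_center in the frame of pocket between 0 and 0.0235 m and x of tag_3_center in the frame of pocket between -0.0045 and 0.0045 m and y of tag_3_center in the frame of pocket between -0.0035 and 0.0035 m and z of tag_3_center in the frame of pocket between 0 and 0.0235 m and value of joint clamp_handle below 1.5 rad), for 0.2 s.
2. the clamp's handle is thrown past dead centre (value of joint clamp_handle above 3.15 rad), for 0.2 s.
At the end, for the whole second after the job is handed in: All four tags flat (0.04 rad) in the pocket, centres within 4.5 mm along and 3.5 mm across of its centre, the topmost centre under 23.5 mm above its floor; clamp handle past dead centre (over 3.15 rad), rubber tip pressed in by more than 1 mm on the pile (x of tag_0_center in the frame of pocket between -0.0045 and 0.0045 m and y of tag_0_center in the frame of pocket between -0.0035 and 0.0035 m and z of tag_0_center in the frame of pocket between 0 and 0.0235 m and angle between each of tag_0_center, tag_1_center, tag_2_center, tag_3_center's own z axis and vertical below 0.04 rad and x of tag_1_center in the frame of pocket between -0.0045 and 0.0045 m and y of tag_1_center in the frame of pocket between -0.0035 and 0.0035 m and z of tag_1_center in the frame of pocket between 0 and 0.0235 m and x of tag_2_center in the frame of pocket between -0.0045 and 0.0045 m and y of tag_2_center in the frame of pocket between -0.0035 and 0.0035 m and z of tag_2_center in the frame of pocket between 0 and 0.0235 m and x of tag_3_center in the frame of pocket between -0.0045 and 0.0045 m and y of tag_3_center in the frame of pocket between -0.0035 and 0.0035 m and z of tag_3_center in the frame of pocket between 0 and 0.0235 m and value of joint clamp_handle above 3.15 rad and value of joint clamp_pad above 0.001 m); the robot touches nothing.
It fails at once if the glass bud vase is knocked over (angle between bud_vase_0's own z axis and vertical above 0.5 rad).
It also fails if it takes over 58 s, if anything falls off the work surface, if the arm or the gripper's body presses on something with over 40 N, if the wrist force passes 120 N, or if a joint passes its speed limit or range.

## Working session

There is one attempt and no reset: what is moved stays moved. The work goes in short steps, Python scripts to look and compute and a tool call to move; the robot and the scene stay as the last step left them, time stands still between calls to the robot, and variables do not carry over. Pictures are saved under pics/ and viewed, about 8 in all and at most 12, crops included, and the job is handed in when it is done.

Besides the shell and the picture viewer there is one more tool, called in YAML: its name, and indented under it one key for each argument. apply_moves: Moves the arm, as the interface text tells. Its arguments: {"type":"object","properties":{"deltas":{"type":"array"},"newtons":{"type":"number"}},"required":["deltas"]}

```bash
mkdir -p pics; python3 - <<'E'
from station import ctrl, imaging
import cv2, numpy as np
print(ctrl.get_obs())
a=[]
for n in("scene","top"):
    im=imaging.camera(n); cv2.imwrite(f"pics/{n}0.png",im)
    i=imaging.camera_info(n); print(n,np.round(i["K"],1).tolist(),np.round(i["world_from_camera"],4).tolist())
E
```

```text
{'time_s': 0.0, 'qpos': array([-1.30661200e+00,  3.00470929e-01,  1.52156406e+00,  8.19613896e-06,
        1.32065673e+00, -6.65775623e-02]), 'joint_vel': array([ 0.00039701, -0.00122572,  0.0001477 , -0.00018843, -0.00088093,
       -0.00105649]), 'tau': array([-6.26231249e-04, -5.31806016e+01, -3.52738452e+01,  7.08359806e-02,
        2.43834121e-02, -9.51102015e-05]), 'ee_pos': array([ 0.17857015, -0.51995905,  0.2158936 ]), 'eef_rot': array([-1.57071529e+00,  1.09610175e-03, -1.24003643e+00]), 'force': array([-0.28512362, -0.39765558, -0.84743155]), 'moment': array([-0.02313394, -0.015894  , -0.07128562]), 'grip_width': 0.09396683140563082}
scene [[536.2, 0.0, 279.4], [0.0, 536.2, 206.5], [0.0, 0.0, 1.0]] [[-0.9411, -0.1635, 0.2958, 0.3038], [-0.3378, 0.4881, -0.8048, 0.9463], [-0.0127, -0.8574, -0.5146, 0.6469], [0.0, 0.0, 0.0, 1.0]]
top [[527.6, 0.0, 276.4], [0.0, 527.6, 203.6], [0.0, 0.0, 1.0]] [[0.0228, -0.9884, 0.1502, 0.43], [-0.9997, -0.0225, 0.0033, 0.099], [0.0001, -0.1503, -0.9886, 1.205], [0.0, 0.0, 0.0, 1.0]]
```

View pics/top0.png

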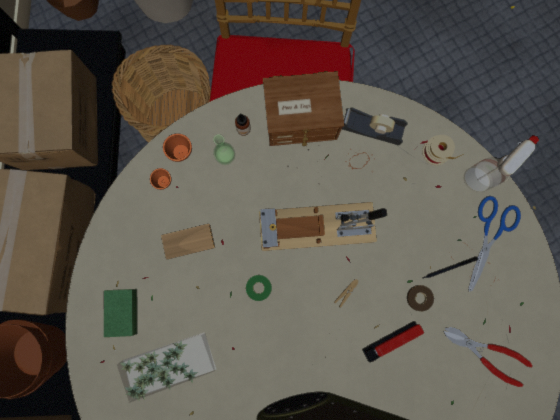

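View pics/scene0.png

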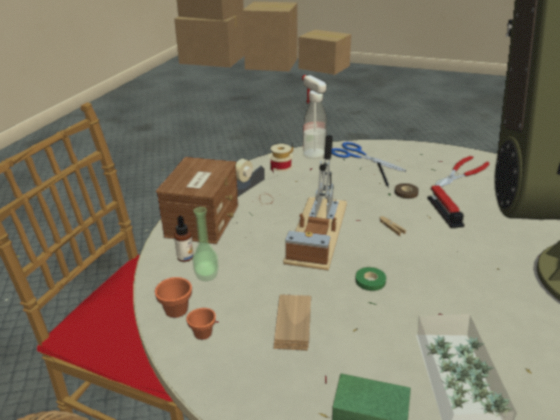

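```bash
python3 - <<'E'
import cv2, numpy as np
im=cv2.imread("pics/top0.png")
c=im[125:280,150:400]; cv2.imwrite("pics/c1.png",cv2.resize(c,None,fx=3.2,fy=3.2,interpolation=cv2.INTER_CUBIC))
h=cv2.cvtColor(im,cv2.COLOR_BGR2HSV)
for p in [(188,241),(170,245),(205,235),(300,228),(318,209),(350,235),(300,243),(250,250),(230,200),(266,228)]: print(p,h[p[1],p[0]],im[p[1],p[0]])
E
```

```text
(188, 241) [ 17 100 127] [ 77 105 127]
(170, 245) [ 16 102 113] [ 68  92 113]
(205, 235) [ 17 100 120] [ 73  99 120]
(300, 228) [ 13 152  94] [38 63 94]
(318, 209) [ 17  98 112] [ 69  94 112]
(350, 235) [120   2 116] [116 115 115]
(300, 243) [ 20  86 140] [ 93 124 140]
(250, 250) [ 24  33 125] [109 122 125]
(230, 200) [ 26  29 122] [108 120 122]
(266, 228) [107  35 118] [118 109 102]
```

View pics/c1.png

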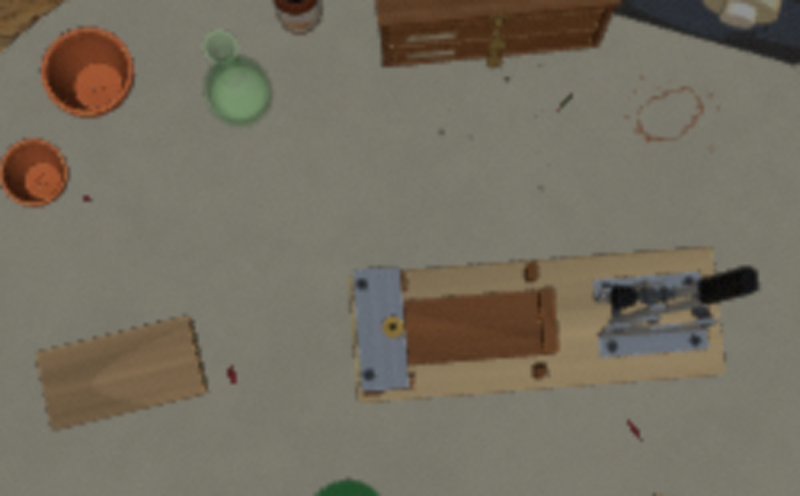

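```bash
cat > h.py <<'E'
import cv2, numpy as np
from station import ctrl, imaging
def cast(uv,z,info):
    K=np.array(info["K"]);T=np.array(info["world_from_camera"])
    uv=np.atleast_2d(np.float64(uv)); d=(T[:3,:3]@np.linalg.inv(K)@np.c_[uv,np.ones(len(uv))].T).T
    o=T[:3,3]; return o+d*((z-o[2])/d[:,2])[:,None]
def proj(P,info):
    T=np.linalg.inv(np.array(info["world_from_camera"])); P=np.atleast_2d(P)
    c=P@T[:3,:3].T+T[:3,3]; c=c@np.array(info["K"]).T; return c[:,:2]/c[:,2:]
def rect(mask,roi,z,info):
    """largest blob in roi -> world rectangle: centre, (long, short), angle of long side deg"""
    x0,y0,x1,y1=roi; m=np.zeros_like(mask); m[y0:y1,x0:x1]=mask[y0:y1,x0:x1]
    cs,_=cv2.findContours(m,cv2.RETR_EXTERNAL,cv2.CHAIN_APPROX_NONE)
    c=max(cs,key=cv2.contourArea)[:,0,:]
    w=cast(c,z,info)[:,:2]
    r=cv2.minAreaRect((w*1000).astype(np.float32)); b=cv2.boxPoints(r)
    e=[b[1]-b[0],b[2]-b[1]]; e.sort(key=lambda v:-np.hypot(*v)); 
    return np.round(r[0],1),[round(float(np.hypot(*v)),1) for v in e],round(float(np.degrees(np.arctan2(e[0][1],e[0][0])))%180,2),np.round(b,1).tolist()
E
python3 - <<'E'
from h import *
im=cv2.imread("pics/top0.png"); I=imaging.camera_info("top")
h=cv2.cvtColor(im,cv2.COLOR_BGR2HSV)
wood=cv2.inRange(h,(8,60,50),(24,255,255))
steel=cv2.inRange(h,(95,18,60),(125,90,200))
print("pile",rect(wood,(155,215,220,270),.024,I))
print("plate",rect(wood,(255,195,385,255),.010,I))
print("guide",rect(steel,(255,200,282,250),.039,I))
g=cv2.inRange(h,(35,60,60),(85,255,255))
print("vase",cast([(225,153)],.03,I))
print("floor",rect(cv2.inRange(h,(5,125,30),(16,255,255)),(277,205,325,250),.020,I))
E
```

```text
pile (array([520.2, 300.2]), [112.6, 57.2], 104.94, [[478.1000061035156, 347.29998779296875], [507.1000061035156, 238.5], [562.4000244140625, 253.1999969482422], [533.2999877929688, 362.0]])
plate (array([562.5,   9.3]), [261.8, 92.9], 95.81, [[503.0, 134.8000030517578], [529.5999755859375, -125.69999694824219], [621.9000244140625, -116.30000305175781], [595.4000244140625, 144.1999969482422]])
guide (array([553.7, 119.3]), [83.7, 31.2], 5.7, [[510.5, 130.6999969482422], [513.5999755859375, 99.69999694824219], [596.9000244140625, 108.0], [593.7999877929688, 139.0]])
vase [[0.7227537  0.22318347 0.03      ]]
floor (array([558.6,  48.2]), [105.5, 45.8], 96.08, [[530.2999877929688, 98.30000305175781], [541.4000244140625, -6.699999809265137], [586.9000244140625, -1.7999999523162842], [575.7000122070312, 103.0999984741211]])
```

```bash
cat >> h.py <<'E'
def plan(tgt,yaw,n,start=None):
    """print rows: straight world line to tgt (m), even turn to yaw (deg); dp in tool axes at row start"""
    o=ctrl.get_obs(); p=np.array(o["ee_pos"]) if start is None else np.array(start[0]); y=np.radians(start[1]) if start else o["eef_rot"][2]
    Y=np.radians(yaw)
    for i in range(n):
        k=n-i; d=(np.array(tgt)-p)/k; dy=(Y-y)/k
        dp=np.round([d[0]*np.cos(y)+d[1]*np.sin(y),-d[2],-d[0]*np.sin(y)+d[1]*np.cos(y)],4); r=round(-dy,3)
        print('{"dp":%s,"roll":%s},'%(dp.tolist(),r),end="")
        p=p+np.array([dp[0]*np.cos(y)-dp[2]*np.sin(y),dp[0]*np.sin(y)+dp[2]*np.cos(y),-dp[1]]); y-=r
    print()
E
python3 -c "
from h import *
plan([.523,.289,.20],14.9,18)"
```

```text
{"dp":[-0.0363, 0.0009, 0.0327],"roll":-0.083},{"dp":[-0.0335, 0.0009, 0.0356],"roll":-0.083},{"dp":[-0.0304, 0.0009, 0.0382],"roll":-0.083},{"dp":[-0.0271, 0.0009, 0.0406],"roll":-0.083},{"dp":[-0.0237, 0.0009, 0.0427],"roll":-0.083},{"dp":[-0.02, 0.0009, 0.0446],"roll":-0.083},{"dp":[-0.0163, 0.0009, 0.0461],"roll":-0.084},{"dp":[-0.0123, 0.0009, 0.0473],"roll":-0.083},{"dp":[-0.0084, 0.0009, 0.0481],"roll":-0.084},{"dp":[-0.0043, 0.0009, 0.0486],"roll":-0.083},{"dp":[-0.0003, 0.0009, 0.0488],"roll":-0.084},{"dp":[0.0038, 0.0009, 0.0487],"roll":-0.083},{"dp":[0.0079, 0.0009, 0.0482],"roll":-0.084},{"dp":[0.0119, 0.0008, 0.0474],"roll":-0.083},{"dp":[0.0158, 0.0009, 0.0462],"roll":-0.084},{"dp":[0.0196, 0.0008, 0.0448],"roll":-0.083},{"dp":[0.0232, 0.0009, 0.043],"roll":-0.084},{"dp":[0.0267, 0.0008, 0.0408],"roll":-0.083},
```

apply_moves:
  deltas:
    - {"dp": [-0.036, 0.001, 0.033], "roll": -0.083}
    - {"dp": [-0.033, 0.001, 0.036], "roll": -0.083}
    - {"dp": [-0.03, 0.001, 0.038], "roll": -0.083}
    - {"dp": [-0.027, 0.001, 0.041], "roll": -0.083}
    - {"dp": [-0.024, 0.001, 0.043], "roll": -0.083}
    - {"dp": [-0.02, 0.001, 0.045], "roll": -0.083}
    - {"dp": [-0.016, 0.001, 0.046], "roll": -0.083}
    - {"dp": [-0.012, 0.001, 0.047], "roll": -0.083}
    - {"dp": [-0.008, 0.001, 0.048], "roll": -0.083}
    - {"dp": [-0.004, 0.001, 0.049], "roll": -0.083}

```text
invalid input at $.deltas[0]: expected keys dp, roll, grip
```

apply_moves:
  deltas:
    - {"dp": [0, 0.001, 0.049], "roll": -0.083}
    - {"dp": [0.004, 0.001, 0.049], "roll": -0.083}
    - {"dp": [0.008, 0.001, 0.048], "roll": -0.083}
    - {"dp": [0.012, 0.001, 0.047], "roll": -0.083}
    - {"dp": [0.016, 0.001, 0.046], "roll": -0.083}
    - {"dp": [0.02, 0.001, 0.045], "roll": -0.083}
    - {"dp": [0.023, 0.001, 0.043], "roll": -0.083}
    - {"dp": [0.027, 0.001, 0.041], "roll": -0.083}
    - {"dp": [0, 0, 0]}

```text
invalid input at $.deltas[0]: expected keys dp, roll, grip
```

```bash
python3 - <<'E'
from h import *
o=ctrl.get_obs();print(o["time_s"],o["ee_pos"],np.degrees(o["eef_rot"]),o["qpos"])
I=imaging.camera_info("wrist");im=imaging.camera("wrist");cv2.imwrite("pics/w1.png",im)
print(np.round(I["K"],1).tolist(),np.round(I["world_from_camera"],3).tolist())
h=cv2.cvtColor(im,cv2.COLOR_BGR2HSV)
wood=cv2.inRange(h,(8,60,50),(24,255,255)); print(proj([[.52,.30,.024]],I))
print(rect(wood,(0,0,560,420),.024,I))
E
```

```text
0.1 [ 0.17856441 -0.51995758  0.21594158] [-8.99947236e+01  5.98928730e-02 -7.10485431e+01] [-1.30662819e+00  3.00396295e-01  1.52154745e+00  2.30381530e-05
  1.32069805e+00 -6.66028519e-02]
[[376.3, 0.0, 282.7], [0.0, 376.3, 204.5], [0.0, 0.0, 1.0]] [[0.325, -0.915, -0.239, 0.248], [-0.946, -0.315, -0.082, -0.496], [0.0, 0.253, -0.968, 0.384], [0.0, 0.0, 0.0, 1.0]]
[[-864.96226196 -814.61718213]]
(array([  84.1, -828.7]), [107.4, 45.3], 35.81, [[27.299999237060547, -841.7000122070312], [53.79999923706055, -878.4000244140625], [140.8000030517578, -815.5999755859375], [114.30000305175781, -778.9000244140625]])
```

View pics/w1.png

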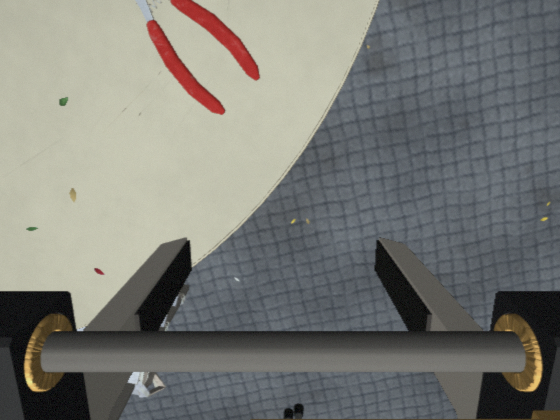

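apply_moves:
  deltas:
    - {"dp": [-0.036, 0.001, 0.033], "roll": -0.083, "grip": -1}
    - {"dp": [-0.033, 0.001, 0.036], "roll": -0.083, "grip": -1}
    - {"dp": [-0.03, 0.001, 0.038], "roll": -0.083, "grip": -1}
    - {"dp": [-0.027, 0.001, 0.041], "roll": -0.083, "grip": -1}
    - {"dp": [-0.024, 0.001, 0.043], "roll": -0.083, "grip": -1}
    - {"dp": [-0.02, 0.001, 0.045], "roll": -0.083, "grip": -1}
    - {"dp": [-0.016, 0.001, 0.046], "roll": -0.083, "grip": -1}
    - {"dp": [-0.012, 0.001, 0.047], "roll": -0.083, "grip": -1}
    - {"dp": [-0.008, 0.001, 0.048], "roll": -0.083, "grip": -1}
    - {"dp": [-0.004, 0.001, 0.049], "roll": -0.083, "grip": -1}

```text
time_s: 1.4
ee_pos: [0.3731, -0.0701, 0.2065]
eef_rot: [-1.571, -0.0, -0.407]
force: [0.3, -1.6, -0.2]
grip_width: 0.0943
```

apply_moves:
  deltas:
    - {"dp": [0, 0.001, 0.049], "roll": -0.083, "grip": -1}
    - {"dp": [0.004, 0.001, 0.049], "roll": -0.083, "grip": -1}
    - {"dp": [0.008, 0.001, 0.048], "roll": -0.083, "grip": -1}
    - {"dp": [0.012, 0.001, 0.047], "roll": -0.083, "grip": -1}
    - {"dp": [0.016, 0.001, 0.046], "roll": -0.083, "grip": -1}
    - {"dp": [0.02, 0.001, 0.045], "roll": -0.083, "grip": -1}
    - {"dp": [0.023, 0.001, 0.043], "roll": -0.083, "grip": -1}
    - {"dp": [0.027, 0.001, 0.041], "roll": -0.083, "grip": -1}
    - {"dp": [0, 0, 0], "roll": 0, "grip": -1}

```text
time_s: 2.52
ee_pos: [0.5286, 0.2892, 0.1971]
eef_rot: [-1.571, 0.002, 0.257]
force: [-0.2, 0.3, -0.4]
grip_width: 0.0939
```

```bash
python3 - <<'E'
from h import *
o=ctrl.get_obs();print(o["time_s"],o["ee_pos"],np.degrees(o["eef_rot"]),o["qpos"])
I=imaging.camera_info("wrist");im=imaging.camera("wrist");cv2.imwrite("pics/w2.png",im)
h=cv2.cvtColor(im,cv2.COLOR_BGR2HSV)
wood=cv2.inRange(h,(8,60,50),(24,255,255)); print(proj([[.52,.30,.024]],I))
print(rect(wood,(0,0,560,420),.024,I))
E
```

```text
2.525 [0.52862427 0.28920814 0.19709314] [-90.00610761   0.09302814  14.74704616] [4.39751226e-01 4.33262548e-01 1.38549115e+00 1.95533270e-04
 1.32445502e+00 1.82318794e-01]
[[276.12483717 174.40947616]]
(array([520.6, 301.2]), [109.4, 56.0], 105.06, [[479.29998779296875, 346.79998779296875], [507.79998779296875, 241.10000610351562], [561.9000244140625, 255.6999969482422], [533.4000244140625, 361.3999938964844]])
```

View pics/w2.png

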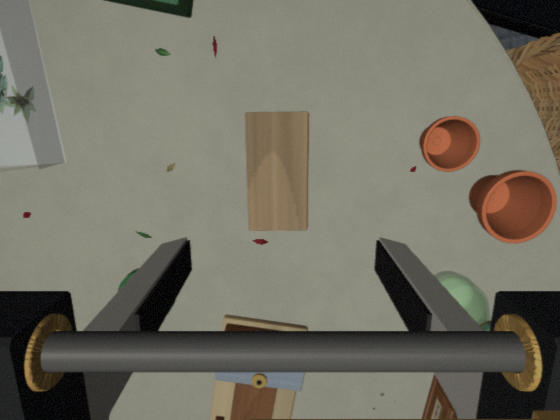

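apply_moves:
  deltas:
    - {"dp": [-0.005, 0.04, 0.001], "roll": -0.004, "grip": -1}
    - {"dp": [0, 0.05, 0], "roll": 0, "grip": -1}
    - {"dp": [0, 0.045, 0], "roll": 0, "grip": -1}
    - {"dp": [0, 0.03, 0], "roll": 0, "grip": -1}
    - {"dp": [0, 0.0145, 0], "roll": 0, "grip": -1}
    - {"dp": [0, 0.005, 0], "roll": 0, "grip": -1}
    - {"dp": [0, 0, 0], "roll": 0, "grip": -1}

```text
time_s: 3.45
ee_pos: [0.5239, 0.2868, 0.0149]
eef_rot: [-1.571, -0.001, 0.258]
force: [-0.9, -0.4, 1.0]
grip_width: 0.094
```

apply_moves:
  deltas:
    - {"dp": [0, 0.002, 0.002], "roll": -0.004, "grip": -1}
    - {"dp": [0, 0, 0], "roll": 0, "grip": 1}
    - {"dp": [0, 0, 0], "roll": 0, "grip": 1}
    - {"dp": [0, 0, 0], "roll": 0, "grip": 1}
    - {"dp": [0, 0, 0], "roll": 0, "grip": 1}
    - {"dp": [0, 0, 0], "roll": 0, "grip": 1}
    - {"dp": [0, 0, 0], "roll": 0, "grip": 1}
  newtons: 12

```text
time_s: 4.32
ee_pos: [0.5231, 0.2887, 0.012]
eef_rot: [-1.571, -0.0, 0.262]
force: [0.7, 0.6, -0.0]
grip_width: 0.0561
```

apply_moves:
  deltas:
    - {"dp": [0, -0.02, 0], "roll": 0, "grip": 1}
    - {"dp": [0, -0.04, 0], "roll": 0, "grip": 1}
    - {"dp": [0, -0.045, 0], "roll": 0, "grip": 1}
    - {"dp": [0, -0.025, 0], "roll": 0, "grip": 1}
    - {"dp": [0, 0, 0], "roll": 0, "grip": 1}

```text
time_s: 4.95
ee_pos: [0.5237, 0.2891, 0.1447]
eef_rot: [-1.57, -0.004, 0.262]
force: [0.2, 0.5, -1.4]
grip_width: 0.0561
```

```bash
python3 -c "
from h import *
o=ctrl.get_obs();print(o['ee_pos'],o['force'],o['grip_width'])
plan([.5603,.0317,.142],5.9,9)"
```

```text
[0.52373412 0.28907767 0.14472731] [ 0.23867985  0.52005087 -1.415069  ] 0.056067839117168214
{"dp":[-0.0035, 0.0003, -0.0287],"roll":0.018},{"dp":[-0.003, 0.0003, -0.0287],"roll":0.018},{"dp":[-0.0024, 0.0003, -0.0288],"roll":0.018},{"dp":[-0.0019, 0.0003, -0.0288],"roll":0.018},{"dp":[-0.0014, 0.0003, -0.0289],"roll":0.017},{"dp":[-0.0009, 0.0003, -0.0289],"roll":0.018},{"dp":[-0.0004, 0.0003, -0.0289],"roll":0.017},{"dp":[0.0, 0.0003, -0.0288],"roll":0.018},{"dp":[0.0006, 0.0003, -0.0289],"roll":0.017},
```

apply_moves:
  deltas:
    - {"dp": [-0.0035, 0, -0.029], "roll": 0.018, "grip": 1}
    - {"dp": [-0.003, 0, -0.029], "roll": 0.018, "grip": 1}
    - {"dp": [-0.0025, 0, -0.029], "roll": 0.018, "grip": 1}
    - {"dp": [-0.002, 0, -0.029], "roll": 0.018, "grip": 1}
    - {"dp": [-0.0015, 0, -0.029], "roll": 0.017, "grip": 1}
    - {"dp": [-0.001, 0, -0.029], "roll": 0.018, "grip": 1}
    - {"dp": [-0.0005, 0, -0.029], "roll": 0.017, "grip": 1}
    - {"dp": [0, 0, -0.029], "roll": 0.018, "grip": 1}
    - {"dp": [0.0005, 0, -0.027], "roll": 0.017, "grip": 1}
    - {"dp": [0, 0, 0], "roll": 0, "grip": 1}

```text
time_s: 6.2
ee_pos: [0.5586, 0.0303, 0.1409]
eef_rot: [-1.571, 0.002, 0.101]
force: [0.1, 1.2, -1.4]
grip_width: 0.0558
```

```bash
python3 - <<'E'
from h import *
o=ctrl.get_obs();print(o["time_s"],o["ee_pos"],np.degrees(o["eef_rot"]),o["force"])
J=imaging.camera_info("wrist");w=imaging.camera("wrist");cv2.imwrite("pics/w3.png",w)
s=imaging.camera("scene");cv2.imwrite("pics/s3.png",s)
c=cv2.resize(s[120:300,230:400],None,fx=2.33,fy=2.33,interpolation=cv2.INTER_CUBIC)
cv2.imwrite("pics/m3.png",np.hstack([cv2.resize(w,None,fx=.714,fy=.714),cv2.resize(c,None,fx=300/c.shape[0],fy=300/c.shape[0])]))
h=cv2.cvtColor(w,cv2.COLOR_BGR2HSV)
steel=cv2.inRange(h,(95,18,60),(125,90,200))
x=proj([[.5537,.1193,.039]],J)[0];print(x)
u,v=int(x[0]),int(x[1])
print("guide",rect(steel,(max(0,u-120),max(0,v-70),u+120,v+70),.059,J))
E
```

```text
6.2 [0.55863989 0.03030459 0.14088577] [-89.99476004   0.09902411   5.77666476] [ 0.11570208  1.15865731 -1.3566314 ]
[288.00335713  82.68289724]
guide (array([551.7, 119. ]), [82.5, 30.7], 5.81, [[509.1000061035156, 130.10000610351562], [512.2000122070312, 99.5999984741211], [594.2999877929688, 108.0], [591.2000122070312, 138.5]])
```

View pics/m3.png

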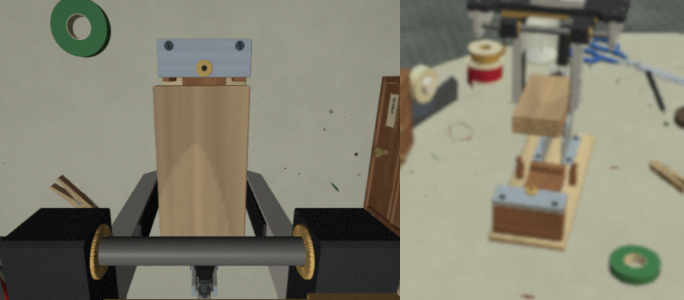

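```bash
python3 - <<'E'
from h import *
w=cv2.imread("pics/w3.png");J=imaging.camera_info("wrist")
h=cv2.cvtColor(w,cv2.COLOR_BGR2HSV);m=cv2.inRange(h,(8,60,50),(24,255,255))
# far pile edge rows per column, left/right edges
for c in (240,280,320):
    col=h[100:150,c]; print(c,[tuple(int(a) for a in x) for x in col[10:30:2]])
for r in (150,200,240):
    xs=np.where(m[r,180:380])[0]+180; print(r,xs.min(),xs.max(), cast([(xs.min(),r),(xs.max(),r)],.153,J).round(4).tolist())
for r in (117,119,121): print(r,cast([(282,r)],.153,J).round(4))
E
```

```text
240 [(10, 159, 69), (12, 145, 67), (20, 79, 132), (21, 71, 172), (21, 73, 167), (18, 105, 107), (18, 88, 134), (18, 87, 135), (17, 86, 133), (18, 87, 132)]
280 [(13, 129, 117), (13, 131, 117), (13, 129, 117), (13, 136, 116), (13, 130, 112), (18, 105, 117), (18, 86, 143), (19, 84, 142), (17, 85, 144), (17, 84, 145)]
320 [(19, 76, 158), (19, 72, 159), (21, 73, 160), (21, 75, 157), (21, 72, 152), (18, 93, 131), (19, 86, 139), (17, 83, 142), (16, 82, 143), (18, 87, 143)]
150 215 348 [[0.5255, 0.085, 0.153], [0.5802, 0.0906, 0.153]]
200 218 346 [[0.528, 0.0638, 0.153], [0.5825, 0.0695, 0.153]]
240 219 345 [[0.5296, 0.0457, 0.153], [0.5847, 0.0515, 0.153]]
117 [[0.5517 0.1011 0.153 ]]
119 [[0.5518 0.1003 0.153 ]]
121 [[0.5519 0.0995 0.153 ]]
```

apply_moves:
  deltas:
    - {"dp": [0.002, 0.02, -0.001], "roll": 0, "grip": 1}
    - {"dp": [0, 0.03, 0], "roll": 0, "grip": 1}
    - {"dp": [0, 0.025, 0], "roll": 0, "grip": 1}
    - {"dp": [0, 0.015, 0], "roll": 0, "grip": 1}
    - {"dp": [0, 0.005, 0], "roll": 0, "grip": 1}
    - {"dp": [0, 0, 0], "roll": 0, "grip": 1}
    - {"dp": [0, 0, 0], "roll": 0, "grip": 1}

```text
time_s: 7.18
ee_pos: [0.5616, 0.0309, 0.0478]
eef_rot: [-1.571, -0.001, 0.103]
force: [0.4, -0.5, -0.4]
grip_width: 0.056
```

apply_moves:
  deltas:
    - {"dp": [-0.001, 0.0015, -0.001], "roll": 0, "grip": 1}
    - {"dp": [0, 0.0015, 0], "roll": 0, "grip": 1}
    - {"dp": [0, 0.0015, 0], "roll": 0, "grip": 1}
    - {"dp": [0, 0.0015, 0], "roll": 0, "grip": 1}
    - {"dp": [0, 0, 0], "roll": 0, "grip": 1}

```text
time_s: 7.8
ee_pos: [0.5603, 0.0298, 0.0409]
eef_rot: [-1.571, 0.0, 0.103]
force: [0.3, 1.0, -0.7]
grip_width: 0.0559
```

```bash
python3 - <<'E'
from h import *
o=ctrl.get_obs();print(o["time_s"],o["ee_pos"],o["force"],o["moment"])
w=imaging.camera("wrist");cv2.imwrite("pics/w4.png",w)
s=imaging.camera("scene");cv2.imwrite("pics/s4.png",s)
c=s[140:290,250:390]
cv2.imwrite("pics/m4.png",np.hstack([cv2.resize(w[:300,130:430],(400,400)),cv2.resize(c,(373,400),interpolation=cv2.INTER_CUBIC)]))
E
```

```text
7.8 [0.56026246 0.02978258 0.04092152] [ 0.31887083  0.98921909 -0.68231062] [ 0.02711165 -0.1014319   0.00550866]
```

View pics/m4.png

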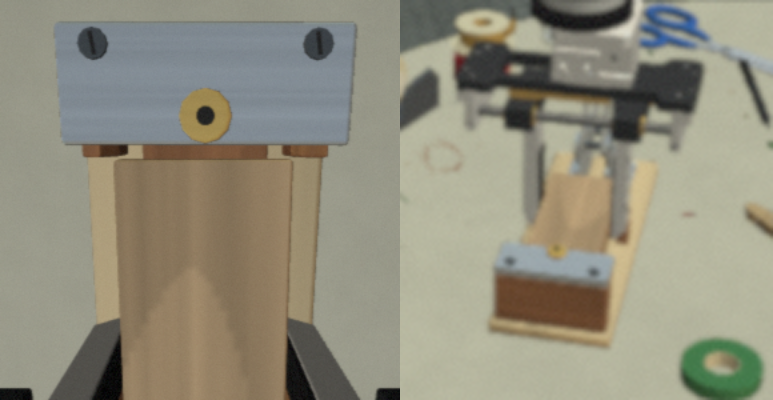

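```bash
cat >> h.py <<'E'
from scipy.optimize import brentq
def tilt(w,J,rows):
    h=cv2.GaussianBlur(w,(3,3),0).astype(float); out=[]
    for r in rows:
        g=np.abs(np.gradient(h[r].sum(1)))
        l=200+np.argmax(g[200:250]); rr=320+np.argmax(g[320:370])
        def sub(i): a=g[i-2:i+3]; return (a*np.arange(i-2,i+3)).sum()/a.sum()
        l,rr=sub(l),sub(rr)
        f=lambda z:np.linalg.norm(np.subtract(*cast([(l,r),(rr,r)],z,J)))-.056
        z=brentq(f,-.1,.3); m=cast([((l+rr)/2,r)],z,J)[0]; out.append([l,rr,*(m*1000)])
    return np.round(out,1)
E
python3 - <<'E'
from h import *
J=imaging.camera_info("wrist")
print(tilt(cv2.imread("pics/w4.png"),J,[125,135,145,155,165,175,185,195,205]))
E
```

```text
[[214.7 349.8 553.8  95.6  49.6]
 [215.1 349.8 554.3  91.5  50.2]
 [215.8 348.8 554.6  87.3  49.2]
 [215.8 369.2 558.5  86.3  71.4]
 [216.2 368.9 558.9  82.7  71.6]
 [216.9 368.8 559.4  79.1  71.9]
 [217.  367.9 559.7  75.4  72. ]
 [217.7 366.8 560.1  71.4  71.3]
 [217.9 366.9 560.5  67.8  72.1]]
```

```bash
sed -i 's/g\[320:370\]/g[325:356]/' h.py; python3 - <<'E'
from h import *
J=imaging.camera_info("wrist")
print(tilt(cv2.imread("pics/w4.png"),J,range(120,260,10)))
E
```

```text
[[216.1 344.  552.6  97.1  40. ]
 [214.7 346.4 553.3  93.2  46. ]
 [215.2 345.2 553.6  88.9  44.9]
 [215.8 345.5 554.2  84.8  45.7]
 [215.9 345.2 554.6  80.5  46.2]
 [216.8 344.5 555.1  76.   45.3]
 [216.9 344.5 555.6  71.8  46.4]
 [217.2 344.2 556.   67.4  46.7]
 [217.9 343.3 556.4  62.7  45.8]
 [218.  343.3 556.9  58.3  46.7]
 [218.7 343.3 557.5  53.8  47. ]
 [218.9 342.2 557.8  48.8  46.4]
 [219.9 338.3 557.8  42.   41.1]
 [220.3 339.  558.5  37.6  42.6]]
```

apply_moves:
  deltas:
    - {"dp": [0, 0.0015, 0], "roll": 0, "grip": 1}
    - {"dp": [0, 0.001, 0], "roll": 0, "grip": 1}
    - {"dp": [0, 0, 0], "roll": 0, "grip": 1}

```text
time_s: 8.28
ee_pos: [0.5603, 0.0298, 0.0391]
eef_rot: [-1.571, -0.0, 0.103]
force: [-4.4, 1.8, 9.4]
grip_width: 0.0559
```

apply_moves:
  deltas:
    - {"dp": [0, 0.0015, 0], "roll": 0, "grip": 1}
    - {"dp": [0, 0.001, 0], "roll": 0, "grip": 1}
    - {"dp": [0, 0, 0], "roll": 0, "grip": 1}

```text
time_s: 8.65
ee_pos: [0.5604, 0.0296, 0.037]
eef_rot: [-1.571, -0.0, 0.103]
force: [-7.5, -0.4, 13.5]
grip_width: 0.0557
```

```bash
python3 - <<'E'
from h import *
o=ctrl.get_obs();print(o["time_s"],o["ee_pos"],o["force"],o["moment"])
J=imaging.camera_info("wrist");w=imaging.camera("wrist");cv2.imwrite("pics/w5.png",w)
print(tilt(w,J,range(110,240,10)))
E
```

```text
8.65 [0.5603616  0.02962801 0.03699898] [-7.53180646 -0.37205437 13.54910647] [-0.06998259  1.34796846 -0.02892868]
[[224.1 337.2 552.5 101.   12.7]
 [217.1 344.9 553.1  97.   36. ]
 [216.  345.3 553.4  92.9  39.1]
 [216.7 345.6 554.1  88.7  39.6]
 [216.9 345.3 554.5  84.5  40.1]
 [216.9 345.5 555.   80.3  41.4]
 [217.3 344.4 555.3  75.8  40.7]
 [217.8 344.5 555.9  71.5  41.2]
 [217.9 344.4 556.3  67.2  42.1]
 [218.  344.1 556.7  62.8  42.8]
 [218.3 343.3 557.1  58.1  42.4]
 [218.8 343.3 557.6  53.6  43. ]
 [218.8 343.5 558.2  49.4  44.4]]
```

apply_moves:
  deltas:
    - {"dp": [-0.001, -0.001, 0], "roll": 0, "grip": 1}
    - {"dp": [0, 0, 0], "roll": 0, "grip": 1}

```text
time_s: 8.95
ee_pos: [0.5594, 0.0295, 0.0371]
eef_rot: [-1.571, -0.0, 0.103]
force: [-1.1, -0.4, 3.7]
grip_width: 0.0559
```

```bash
python3 - <<'E'
import cv2,numpy as np
w=cv2.imread("pics/w5.png")
cv2.imwrite("pics/m5.png",cv2.resize(w[70:290,180:400],(600,600),interpolation=cv2.INTER_CUBIC))
E
```

```text
(no output)
```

View pics/m5.png

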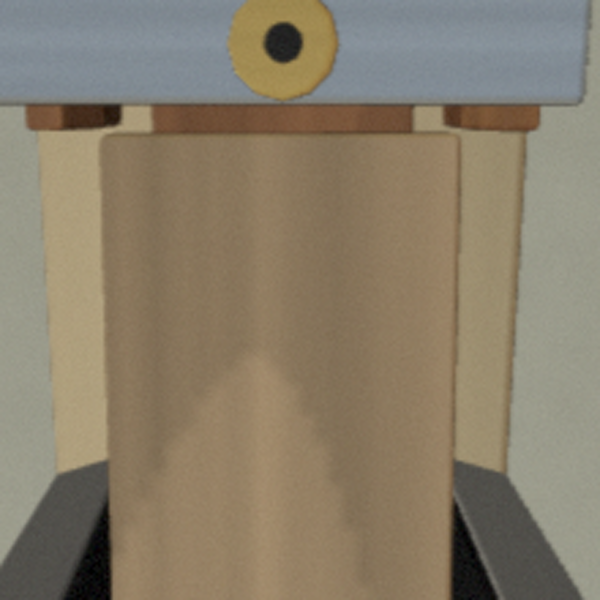

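apply_moves:
  deltas:
    - {"dp": [0.0003, 0, 0.002], "roll": 0, "grip": 1}
    - {"dp": [0, 0, 0.002], "roll": 0, "grip": 1}
    - {"dp": [0, 0, 0.002], "roll": 0, "grip": 1}
    - {"dp": [0, 0, 0], "roll": 0, "grip": 1}

```text
time_s: 9.45
ee_pos: [0.5588, 0.0359, 0.0367]
eef_rot: [-1.571, 0.0, 0.103]
force: [0.7, 0.4, 0.7]
grip_width: 0.0558
```

apply_moves:
  deltas:
    - {"dp": [0, 0, 0.002], "roll": 0, "grip": 1}
    - {"dp": [0, 0, 0.002], "roll": 0, "grip": 1}
    - {"dp": [0, 0, 0.002], "roll": 0, "grip": 1}
    - {"dp": [0, 0, 0.002], "roll": 0, "grip": 1}
    - {"dp": [0, 0, 0], "roll": 0, "grip": 1}

```text
time_s: 10.07
ee_pos: [0.5581, 0.0438, 0.0369]
eef_rot: [-1.571, 0.0, 0.103]
force: [-0.3, -0.2, -0.5]
grip_width: 0.056
```

apply_moves:
  deltas:
    - {"dp": [0.0003, 0, 0.0015], "roll": 0, "grip": 1}
    - {"dp": [0, 0, 0.0015], "roll": 0, "grip": 1}
    - {"dp": [0, 0, 0.0015], "roll": 0, "grip": 1}
    - {"dp": [0, 0, 0.0015], "roll": 0, "grip": 1}
    - {"dp": [0, 0, 0], "roll": 0, "grip": 1}

```text
time_s: 10.7
ee_pos: [0.5578, 0.0497, 0.0369]
eef_rot: [-1.571, 0.0, 0.103]
force: [0.1, -0.8, -1.3]
grip_width: 0.0558
```

```bash
python3 - <<'E'
from h import *
o=ctrl.get_obs();print(o["time_s"],o["ee_pos"],o["force"],o["moment"])
J=imaging.camera_info("wrist");w=imaging.camera("wrist");cv2.imwrite("pics/w6.png",w)
print(tilt(w,J,range(140,260,10)))
E
```

```text
10.7 [0.55776859 0.04973266 0.03694332] [ 0.13019795 -0.80507057 -1.3305469 ] [ 0.00412833 -0.09386465  0.01294577]
[[230.8 331.4 551.7 104.8  -6.9]
 [245.7 341.9 559.7  99.1 -15.1]
 [217.  333.5 549.7  97.7  24.3]
 [217.2 344.5 552.7  95.9  40.8]
 [217.8 344.6 553.3  91.6  41.3]
 [217.9 344.6 553.7  87.3  42.4]
 [218.  344.4 554.2  83.   43.1]
 [218.2 343.5 554.5  78.3  42.8]
 [218.8 343.2 555.   73.7  42.8]
 [218.9 343.2 555.5  69.3  43.8]
 [219.9 340.3 555.7  63.   39.8]
 [219.9 338.6 555.9  57.6  38.7]]
```

apply_moves:
  deltas:
    - {"dp": [0, 0, 0.001], "roll": 0, "grip": 1}
    - {"dp": [0, 0, 0.001], "roll": 0, "grip": 1}
    - {"dp": [0, 0, 0], "roll": 0, "grip": 1}

```text
time_s: 11.12
ee_pos: [0.5576, 0.0516, 0.037]
eef_rot: [-1.571, -0.0, 0.103]
force: [-0.1, 0.4, -0.8]
grip_width: 0.0561
```

apply_moves:
  deltas:
    - {"dp": [0, 0, 0.001], "roll": 0, "grip": 1}
    - {"dp": [0, 0, 0], "roll": 0, "grip": 1}

```text
time_s: 11.38
ee_pos: [0.5575, 0.0519, 0.037]
eef_rot: [-1.572, 0.0, 0.103]
force: [0.2, -6.4, -0.4]
grip_width: 0.0558
```

apply_moves:
  deltas:
    - {"dp": [0, 0.001, -0.001], "roll": 0, "grip": 1}
    - {"dp": [0, 0.001, 0], "roll": 0, "grip": 1}
    - {"dp": [0, 0, 0], "roll": 0, "grip": 1}

```text
time_s: 11.75
ee_pos: [0.5576, 0.0516, 0.0349]
eef_rot: [-1.571, -0.0, 0.103]
force: [0.8, -0.7, -0.4]
grip_width: 0.0558
```

apply_moves:
  deltas:
    - {"dp": [0, 0.001, 0], "roll": 0, "grip": 1}
    - {"dp": [0, 0.001, 0], "roll": 0, "grip": 1}
    - {"dp": [0, 0, 0], "roll": 0, "grip": 1}

```text
time_s: 12.12
ee_pos: [0.5576, 0.0516, 0.0329]
eef_rot: [-1.571, -0.0, 0.103]
force: [0.2, -0.7, -1.0]
grip_width: 0.0556
```

```bash
python3 - <<'E'
from h import *
J=imaging.camera_info("wrist");w=imaging.camera("wrist");cv2.imwrite("pics/w7.png",w)
print(tilt(w,J,range(160,250,10)))
s=imaging.camera("scene");cv2.imwrite("pics/s7.png",s)
cv2.imwrite("pics/m7.png",np.hstack([cv2.resize(w[70:290,180:400],(400,400)),cv2.resize(s[150:290,255:395],(400,400),interpolation=cv2.INTER_CUBIC)]))
E
```

```text
[[229.6 329.5 551.8  95.7  -9.5]
 [216.1 346.2 552.6  98.5  40.4]
 [216.8 345.4 553.   93.9  39.5]
 [216.8 345.5 553.5  89.8  40.8]
 [217.3 345.3 554.   85.4  41. ]
 [217.8 344.7 554.4  80.8  40.9]
 [218.  344.3 554.9  76.3  41.2]
 [218.3 343.3 555.2  71.5  40.6]
 [219.3 340.4 555.4  65.3  36.7]]
```

View pics/m7.png

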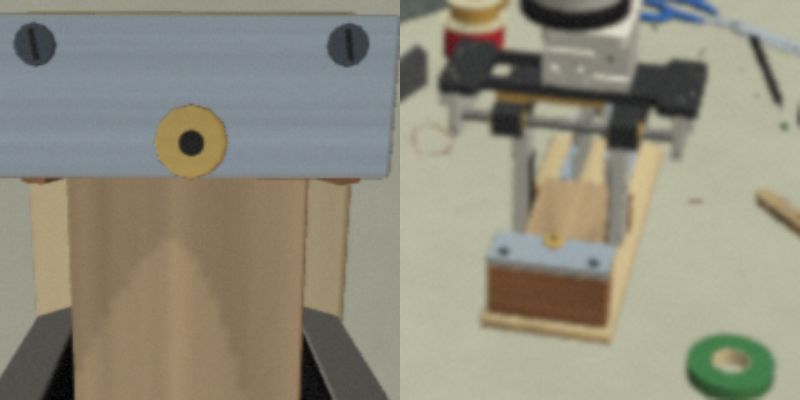

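apply_moves:
  deltas:
    - {"dp": [0, 0.001, 0], "roll": 0, "grip": 1}
    - {"dp": [0, 0.001, 0], "roll": 0, "grip": 1}
    - {"dp": [0, 0, 0], "roll": 0, "grip": 1}

```text
time_s: 12.6
ee_pos: [0.5576, 0.0515, 0.0308]
eef_rot: [-1.571, 0.0, 0.103]
force: [1.5, -1.3, -0.4]
grip_width: 0.0562
```

apply_moves:
  deltas:
    - {"dp": [0, 0.001, 0], "roll": 0, "grip": 1}
    - {"dp": [0, 0.001, 0], "roll": 0, "grip": 1}
    - {"dp": [0, 0, 0], "roll": 0, "grip": 1}

```text
time_s: 12.98
ee_pos: [0.5576, 0.0516, 0.0295]
eef_rot: [-1.571, 0.0, 0.103]
force: [-4.4, -1.1, 9.2]
grip_width: 0.0556
```

apply_moves:
  deltas:
    - {"dp": [0, -0.001, 0], "roll": 0, "grip": 1}
    - {"dp": [0, 0, 0], "roll": 0, "grip": -0.3}
    - {"dp": [0, 0, 0], "roll": 0, "grip": -0.3}
    - {"dp": [0, 0, 0], "roll": 0, "grip": -0.3}

```text
time_s: 13.48
ee_pos: [0.5576, 0.0516, 0.0299]
eef_rot: [-1.571, 0.0, 0.103]
force: [-0.6, 0.2, -0.5]
grip_width: 0.061
```

```bash
python3 - <<'E'
from h import *
o=ctrl.get_obs();print(o["time_s"],o["ee_pos"],o["force"],o["grip_width"])
J=imaging.camera_info("wrist");w=imaging.camera("wrist");cv2.imwrite("pics/w8.png",w)
print(tilt(w,J,range(170,300,10)))
E
```

```text
13.475 [0.55756378 0.05157269 0.0298557 ] [-0.60003939  0.20315699 -0.45690121] 0.06103285292055936
[[207.4 346.4 550.7 100.   47.6]
 [215.8 346.4 552.9  94.4  39. ]
 [215.9 345.3 553.2  89.9  38.6]
 [216.2 345.4 553.7  85.7  39.5]
 [216.8 344.4 554.1  81.   38.6]
 [217.2 344.3 554.6  76.6  39.2]
 [217.9 343.  555.   71.5  37.7]
 [218.8 340.2 555.2  65.4  34.1]
 [218.6 342.1 555.9  62.   37.9]
 [219.1 340.6 556.3  56.5  36.5]
 [219.5 341.5 557.   52.5  38.4]
 [219.3 342.1 557.5  48.6  40.7]
 [215.8 345.1 557.4  48.2  49.5]]
```

apply_moves:
  deltas:
    - {"dp": [0, 0, 0], "roll": 0, "grip": -1}
    - {"dp": [0, 0, 0], "roll": 0, "grip": -1}
    - {"dp": [0, 0, 0], "roll": 0, "grip": -1}
    - {"dp": [0, -0.01, 0], "roll": 0, "grip": -1}
    - {"dp": [0, -0.03, 0], "roll": 0, "grip": -1}
    - {"dp": [0, -0.04, 0], "roll": 0, "grip": -1}
    - {"dp": [0, -0.04, 0], "roll": 0, "grip": -1}
    - {"dp": [0, -0.03, 0], "roll": 0, "grip": -1}
    - {"dp": [0, 0, 0], "roll": 0, "grip": -1}

```text
time_s: 14.65
ee_pos: [0.5585, 0.0516, 0.1827]
eef_rot: [-1.571, -0.005, 0.103]
force: [0.7, 0.7, -1.0]
grip_width: 0.0938
```

```bash
python3 - <<'E'
from h import *
o=ctrl.get_obs();print(o["time_s"],o["ee_pos"],o["force"],o["grip_width"])
w=imaging.camera("wrist");cv2.imwrite("pics/w9.png",w)
s=imaging.camera("scene");cv2.imwrite("pics/s9.png",s)
t=imaging.camera("top");cv2.imwrite("pics/t9.png",t)
f=lambda a:cv2.resize(a,(400,300),interpolation=cv2.INTER_CUBIC)
cv2.imwrite("pics/m9.png",np.vstack([np.hstack([f(w),f(s[170:281,255:403])]),np.hstack([f(t[190:265,250:350]),f(w[170:290,200:360])])]))
E
```

```text
14.65 [0.55845259 0.0516172  0.18271991] [ 0.72030703  0.74662447 -1.02906849] 0.09378217550867864
```

View pics/m9.png

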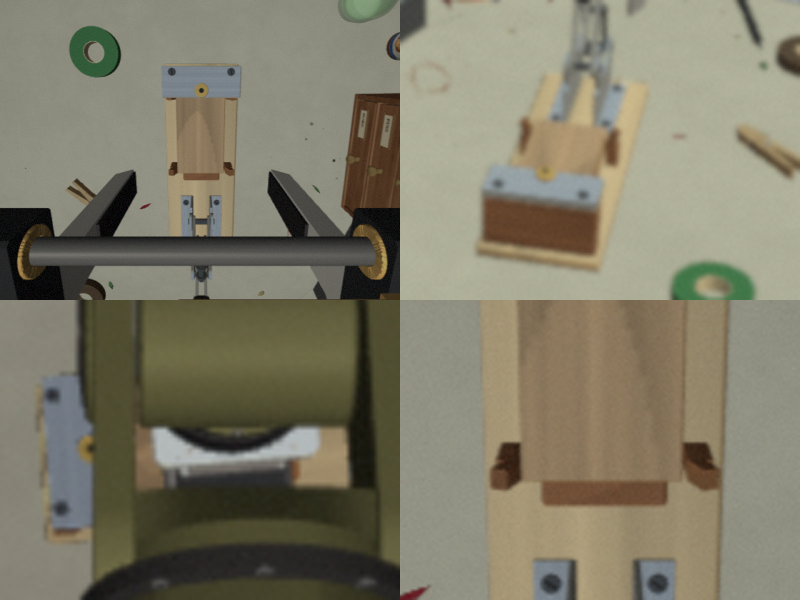

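```bash
python3 - <<'E'
from h import *
w=cv2.imread("pics/w9.png");J=imaging.camera_info("wrist")
u=np.array([-.101,.995]);v=np.array([-.995,-.101]);o=np.array([557.3,64.2])
def pk(uv,z): 
    p=cast([uv],z,J)[0][:2]*1000-o; return np.round([p@u,p@v],1)
print("pile end",pk((280,242.4),.044)," wall outer",pk((280,252),.030))
h=cv2.GaussianBlur(w,(3,3),0).astype(float)
for r in (150,170,190,210,225):
    g=np.abs(np.gradient(h[r].sum(1))); l=238+np.argmax(g[238:262]); q=300+np.argmax(g[300:322])
    a,b=[cast([(c,r)],.044,J)[0] for c in (l,q)]; print(r,l,q,round(1000*np.linalg.norm(a-b),1),pk(((l+q)/2,r),.044))
E
```

```text
pile end [-51.8   3.2]  wall outer [-66.2   3.3]
150 246 315 55.3 [26.9  2.8]
170 246 315 56.1 [10.7  2.8]
190 247 314 55.2 [-6.   2.8]
210 247 314 56.0 [-23.1   2.8]
225 248 313 54.9 [-36.2   2.8]
```

apply_moves:
  deltas:
    - {"dp": [0, 0, 0], "roll": 0, "grip": 1}
    - {"dp": [0, 0, -0.015], "roll": 0, "grip": 1}
    - {"dp": [0, 0, -0.03], "roll": 0, "grip": 1}
    - {"dp": [0, 0, -0.03], "roll": 0, "grip": 1}
    - {"dp": [0, 0, -0.03], "roll": 0, "grip": 1}
    - {"dp": [0, 0, -0.017], "roll": 0, "grip": 1}
    - {"dp": [0, 0, 0], "roll": 0, "grip": 1}
    - {"dp": [0, 0, 0], "roll": 0, "grip": 1}

```text
time_s: 15.8
ee_pos: [0.5701, -0.0692, 0.1798]
eef_rot: [-1.571, 0.0, 0.103]
force: [0.4, 0.9, -0.2]
grip_width: 0.0174
```

```bash
python3 - <<'E'
from h import *
o=ctrl.get_obs();print(o["time_s"],o["ee_pos"],o["force"],o["grip_width"])
t=imaging.camera("top");cv2.imwrite("pics/t10.png",t);s=imaging.camera("scene");cv2.imwrite("pics/s10.png",s)
f=lambda a:cv2.resize(a,(400,400),interpolation=cv2.INTER_CUBIC)
cv2.imwrite("pics/m10.png",np.hstack([f(s[100:250,250:400]),f(t[160:280,280:400])]))
E
```

```text
15.8 [ 0.57006316 -0.06917891  0.17983166] [ 0.37186352  0.89122397 -0.24688548] 0.017379973195432708
```

View pics/m10.png

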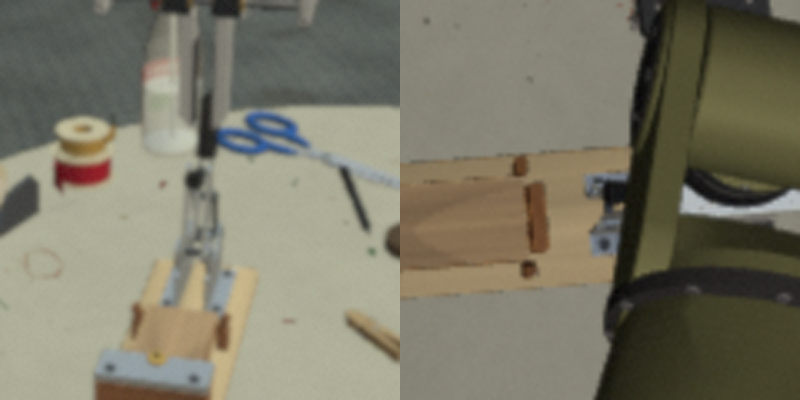

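apply_moves:
  deltas:
    - {"dp": [0, 0, 0], "roll": 0, "grip": 1}
    - {"dp": [0, 0.0065, -0.006], "roll": 0, "grip": 1}
    - {"dp": [0, 0.007, -0.006], "roll": 0, "grip": 1}
    - {"dp": [0, 0, -0.006], "roll": 0, "grip": 1}
    - {"dp": [0, 0, -0.007], "roll": 0, "grip": 1}
    - {"dp": [0, 0, -0.007], "roll": 0, "grip": 1}
    - {"dp": [0, 0.002, -0.006], "roll": 0, "grip": 1}

```text
time_s: 16.77
ee_pos: [0.5743, -0.1082, 0.1647]
eef_rot: [-1.571, -0.001, 0.103]
force: [-0.2, 1.2, 1.4]
grip_width: 0.0005
```

apply_moves:
  deltas:
    - {"dp": [0, 0.004, -0.006], "roll": 0, "grip": 1}
    - {"dp": [0, 0.005, -0.005], "roll": 0, "grip": 1}
    - {"dp": [0, 0.006, -0.004], "roll": 0, "grip": 1}
    - {"dp": [0, 0.008, -0.003], "roll": 0, "grip": 1}
    - {"dp": [0, 0.009, -0.001], "roll": 0, "grip": 1}

```text
time_s: 17.4
ee_pos: [0.5758, -0.1267, 0.1315]
eef_rot: [-1.571, 0.001, 0.103]
force: [-0.0, 0.2, 0.2]
grip_width: 0.0003
```

```bash
python3 - <<'E'
from h import *
o=ctrl.get_obs();print(o["time_s"],o["ee_pos"],o["force"],o["grip_width"])
s=imaging.camera("scene");cv2.imwrite("pics/s11.png",s)
h=cv2.cvtColor(s[100:260,250:400],cv2.COLOR_BGR2HSV)
# expected pixel of handle end for open / 59deg / 80deg
I=imaging.camera_info("scene")
for n,x,z in (("open",-176,156),("59",-221,127),("80",-226,90),("lock",-216,48)): print(n,proj([[.5573-.000101*x,.0642+.000995*x,.02+z/1000]],I).round(0))
m=((s[100:220,280:400].max(2)<45)*255).astype(np.uint8)
n,_,st,c=cv2.connectedComponentsWithStats(m)
for i in range(1,n):
    if st[i,4]>15: print(st[i]+[280,100,0,0,0],c[i].round(0)+[280,100])
E
```

```text
17.4 [ 0.57584476 -0.12667286  0.13154496] [-0.0338173   0.1961995   0.19186677] 0.00033219401563717137
open [[329. 135.]]
59 [[331. 139.]]
80 [[331. 153.]]
lock [[330. 171.]]
[306 100  65   8 109] [344. 102.]
[320 109   7   8  45] [323. 112.]
[331 110   8   7  44] [335. 113.]
```

apply_moves:
  deltas:
    - {"dp": [0, 0.007, -0.001], "roll": 0, "grip": 1}
    - {"dp": [0, 0.007, -0.001], "roll": 0, "grip": 1}
    - {"dp": [0, 0.007, -0.001], "roll": 0, "grip": 1}
    - {"dp": [0, 0.006, 0], "roll": 0, "grip": 1}
    - {"dp": [0, 0.004, 0], "roll": 0, "grip": 1}
    - {"dp": [0, 0, 0], "roll": 0, "grip": 1}

```text
time_s: 18.2
ee_pos: [0.5761, -0.1295, 0.101]
eef_rot: [-1.571, 0.001, 0.103]
force: [0.6, -0.1, -0.6]
grip_width: 0.0004
```

apply_moves:
  deltas:
    - {"dp": [0, 0.004, 0], "roll": 0, "grip": 1}
    - {"dp": [0, 0.004, 0], "roll": 0, "grip": 1}
    - {"dp": [0, 0.002, 0], "roll": 0, "grip": 1}
    - {"dp": [0, 0, 0], "roll": 0, "grip": 1}

```text
time_s: 18.7
ee_pos: [0.5763, -0.1295, 0.0913]
eef_rot: [-1.571, 0.0, 0.103]
force: [-0.5, 0.4, -0.3]
grip_width: 0.0006
```

apply_moves:
  deltas:
    - {"dp": [0, 0.0015, 0], "roll": 0, "grip": 1}
    - {"dp": [0, 0.0015, 0], "roll": 0, "grip": 1}
    - {"dp": [0, 0, 0], "roll": 0, "grip": 1}

```text
time_s: 19.08
ee_pos: [0.5763, -0.1295, 0.0883]
eef_rot: [-1.571, 0.0, 0.103]
force: [0.1, -0.3, 0.4]
grip_width: 0.0007
```

```bash
python3 - <<'E'
from h import *
o=ctrl.get_obs();print(o["time_s"],o["ee_pos"],o["force"])
s=imaging.camera("scene");cv2.imwrite("pics/s12.png",s);w=imaging.camera("wrist");cv2.imwrite("pics/w12.png",w)
I=imaging.camera_info("scene");J=imaging.camera_info("wrist")
P=lambda x,z:[[.5573-.000101*x,.0642+.000995*x,.02+z/1000]]
print("tip locked px scene",proj(P(-40,35),I).round(),"wrist",proj(P(-40,35),J).round())
f=lambda a:cv2.resize(a,(400,400),interpolation=cv2.INTER_CUBIC)
cv2.imwrite("pics/m12.png",np.hstack([f(s[110:250,260:400]),f(w[0:420,70:490])]))
E
```

```text
19.075 [ 0.57626328 -0.12946256  0.08833225] [ 0.08338112 -0.30379518  0.35240512]
tip locked px scene [[316. 214.]] wrist [[284. -75.]]
```

View pics/m12.png

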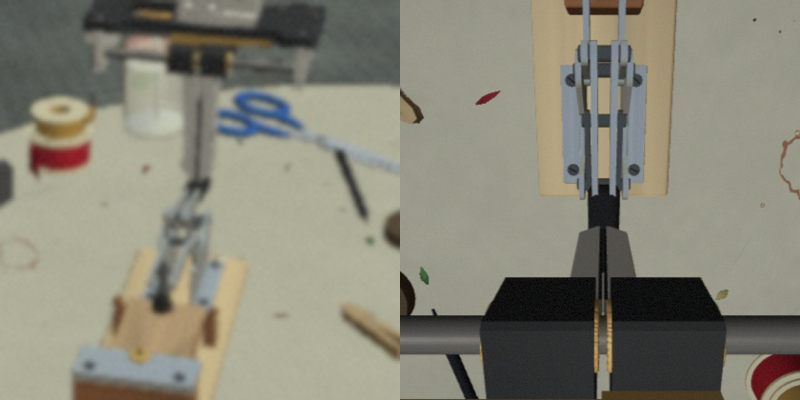

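apply_moves:
  deltas:
    - {"dp": [0, 0.0015, 0], "roll": 0, "grip": 1}
    - {"dp": [0, 0.0015, 0], "roll": 0, "grip": 1}
    - {"dp": [0, 0, 0], "roll": 0, "grip": 1}

```text
time_s: 19.55
ee_pos: [0.5765, -0.1295, 0.0858]
eef_rot: [-1.571, -0.001, 0.103]
force: [-1.2, 0.3, 4.2]
grip_width: 0.0005
```

apply_moves:
  deltas:
    - {"dp": [0, 0.0015, 0], "roll": 0, "grip": 1}
    - {"dp": [0, 0.0015, 0], "roll": 0, "grip": 1}
    - {"dp": [0, 0, 0], "roll": 0, "grip": 1}

```text
time_s: 19.92
ee_pos: [0.5766, -0.1295, 0.0831]
eef_rot: [-1.571, -0.001, 0.103]
force: [-2.6, 1.2, 8.9]
grip_width: 0.0004
```

apply_moves:
  deltas:
    - {"dp": [0, 0.0015, 0], "roll": 0, "grip": 1}
    - {"dp": [0, 0.0015, 0], "roll": 0, "grip": 1}
    - {"dp": [0, 0, 0], "roll": 0, "grip": 1}

```text
time_s: 20.3
ee_pos: [0.5766, -0.1295, 0.0803]
eef_rot: [-1.571, -0.001, 0.103]
force: [-1.9, 1.5, 10.2]
grip_width: 0.0005
```

apply_moves:
  deltas:
    - {"dp": [0, -0.0015, 0], "roll": 0, "grip": 1}
    - {"dp": [0, -0.0015, 0], "roll": 0, "grip": 1}
    - {"dp": [0, 0, 0], "roll": 0, "grip": 1}

```text
time_s: 20.68
ee_pos: [0.5766, -0.1295, 0.0833]
eef_rot: [-1.571, -0.001, 0.103]
force: [-2.3, 0.7, 9.9]
grip_width: 0.0004
```

apply_moves:
  deltas:
    - {"dp": [0, 0.0015, 0], "roll": 0, "grip": 1}
    - {"dp": [0, 0.0015, 0], "roll": 0, "grip": 1}
    - {"dp": [0, 0.0015, 0], "roll": 0, "grip": 1}
    - {"dp": [0, 0.0015, 0], "roll": 0, "grip": 1}
    - {"dp": [0, 0, 0], "roll": 0, "grip": 1}

```text
time_s: 21.3
ee_pos: [0.5766, -0.1294, 0.0772]
eef_rot: [-1.571, -0.001, 0.103]
force: [-1.7, 1.9, 10.4]
grip_width: 0.0002
```

apply_moves:
  deltas:
    - {"dp": [0, 0.0015, 0], "roll": 0, "grip": 1}
    - {"dp": [0, 0.0015, 0], "roll": 0, "grip": 1}
    - {"dp": [0, 0.0015, 0], "roll": 0, "grip": 1}
    - {"dp": [0, 0, 0], "roll": 0, "grip": 1}

```text
time_s: 21.8
ee_pos: [0.5767, -0.1295, 0.0727]
eef_rot: [-1.571, -0.001, 0.103]
force: [-1.8, 1.3, 7.6]
grip_width: 0.0001
```

```bash
python3 - <<'E'
from h import *
o=ctrl.get_obs();print(o["time_s"],o["ee_pos"],o["force"],o["moment"])
s=imaging.camera("scene");cv2.imwrite("pics/s13.png",s);w=imaging.camera("wrist");cv2.imwrite("pics/w13.png",w)
for n in (12,13):
    s=cv2.imread(f"pics/s{n}.png"); g=s.max(2)
    print(n); 
    for r in range(160,226,3): print(r,"".join("#" if v<45 else "+" if v<80 else "." for v in g[r,300:350]))
E
```

```text
21.8 [ 0.57667894 -0.12946539  0.07265246] [-1.77831569  1.25543016  7.6466551 ] [0.25749788 0.1669195  0.01657917]
12
160 ..................................................
163 ..................................................
166 ..................................................
169 ..................................................
172 ..................................................
175 ..........................++++++..................
178 ..................................................
181 ..................................................
184 ..................................................
187 ..................................................
190 ..................................................
193 ..................................................
196 ..................................................
199 ..................................................
202 ..................................................
205 ................++................................
208 ................++................................
211 ................++........................
[... 741 characters left out ...]
........................................
190 ..................................................
193 ..................................................
196 ..................................................
199 .................+................................
202 ..................................................
205 ................++................................
208 ................+.................................
211 ..............+###+...............................
214 .............++#+++...............................
217 ..................................................
220 ..................................................
223 ..................................................
```

apply_moves:
  deltas:
    - {"dp": [0, -0.003, 0], "roll": 0, "grip": 1}
    - {"dp": [0, -0.003, 0], "roll": 0, "grip": 1}
    - {"dp": [0, 0, 0], "roll": 0, "grip": 1}

```text
time_s: 22.28
ee_pos: [0.5768, -0.1297, 0.0792]
eef_rot: [-1.572, -0.001, 0.103]
force: [-2.6, -0.9, 10.1]
grip_width: 0.0006
```

apply_moves:
  deltas:
    - {"dp": [0, -0.003, 0], "roll": 0, "grip": 1}
    - {"dp": [0, -0.003, 0], "roll": 0, "grip": 1}
    - {"dp": [0, 0, 0], "roll": 0, "grip": 1}

```text
time_s: 22.65
ee_pos: [0.5767, -0.1298, 0.0848]
eef_rot: [-1.572, -0.001, 0.103]
force: [-1.0, -1.3, 7.2]
grip_width: 0.0004
```

```bash
python3 - <<'E'
from h import *
o=ctrl.get_obs();print(o["time_s"],o["ee_pos"],o["force"])
s=imaging.camera("scene");cv2.imwrite("pics/s14.png",s)
for n in (14,):
    g=cv2.imread(f"pics/s{n}.png").max(2)
    for r in range(172,222,2): print(r,"".join("#" if v<45 else "+" if v<80 else "." for v in g[r,305:345]))
E
```

```text
22.65 [ 0.57667569 -0.12975748  0.08479872] [-1.03643356 -1.283       7.21925952]
172 ........................................
174 ......................++++++............
176 .....................++++++.............
178 ........................................
180 ........................................
182 ........................................
184 ........................................
186 ........................................
188 ........................................
190 ........................................
192 ........................................
194 ................+.......................
196 ........................................
198 ........................................
200 ........................................
202 ............+...........................
204 ...........++...........................
206 ...........++...........................
208 ...........++...........................
210 ...........+............................
212 ..........+++...........................
214 .........+##++..........................
216 .........+###+..........................
218 .........+++++..........................
220 ........................................
```

apply_moves:
  deltas:
    - {"dp": [0, -0.004, 0], "roll": 0, "grip": 1}
    - {"dp": [0, -0.004, 0], "roll": 0, "grip": 1}
    - {"dp": [0, -0.02, 0], "roll": 0, "grip": 1}
    - {"dp": [0, -0.03, 0], "roll": 0, "grip": 1}
    - {"dp": [0, -0.03, 0], "roll": 0, "grip": 1}
    - {"dp": [0, -0.03, 0], "roll": 0, "grip": 1}
    - {"dp": [0, 0, -0.02], "roll": 0, "grip": 1}
    - {"dp": [0, 0, -0.04], "roll": 0, "grip": 1}
    - {"dp": [0, 0, -0.03], "roll": 0, "grip": 1}
    - {"dp": [0, 0, 0], "roll": 0, "grip": 1}

```text
time_s: 23.95
ee_pos: [0.5849, -0.2212, 0.2]
eef_rot: [-1.57, 0.002, 0.1]
force: [-0.6, 0.3, 0.8]
grip_width: 0.0004
```

```bash
python3 - <<'E'
from h import *
o=ctrl.get_obs();print(o["time_s"],o["ee_pos"],o["force"])
P=lambda x,z,y=0:[[.5573-.000101*x-.000995*y,.0642+.000995*x-.000101*y,.02+z/1000]]
s=imaging.camera("scene");cv2.imwrite("pics/s15.png",s);J=imaging.camera_info("wrist");w=imaging.camera("wrist");cv2.imwrite("pics/w15.png",w)
I=imaging.camera_info("scene")
for n,x,z in (("end",-216,48),("grip root",-163,58.5),("tip",-40,30),("end59",-221,127)): print(n,"scene",proj(P(x,z),I).round(1),"wrist",proj(P(x,z),J).round(1))
g=s.max(2)
for r in range(140,222,2): print(r,"".join("#" if v<45 else "+" if v<80 else "." for v in g[r,305:345]))
g=w.max(2)
c=int(proj(P(-200,50),J)[0][0])
print("wrist cols from",c-40)
for r in range(0,260,6): print(r,"".join("#" if v<35 else "+" if v<70 else "." for v in g[r,c-40:c+40:2]))
E
```

```text
23.95 [ 0.58486229 -0.22120373  0.20002208] [-0.58421416  0.27281601  0.84709106]
end scene [[329.8 170.8]] wrist [[283.7 111.8]]
grip root scene [[326.2 177.1]] wrist [[283.8  35.3]]
tip scene [[315.9 215.9]] wrist [[ 284.  -146.6]]
end59 scene [[331.4 139. ]] wrist [[283.9 122.8]]
140 ........................................
142 ........................................
144 ........................................
146 ........................................
148 ........................................
150 ........................................
152 ........................................
154 ........................................
156 ........................................
158 ........................................
160 ........................................
162 ........................................
164 ........................................
166 ........................................
168 ........................................
170 ........................................
172 .......................++++.............
174 .....................++#+##+............
176 ..
[... 2309 characters left out ...]
.........................
174 ........................................
180 ........................................
186 ........................................
192 ........................................
198 ........................................
204 ........................................
210 ........................................
216 ........................................
222 ........................................
228 ........................................
234 ........................................
240 ........................................
246 ..................+#.#..................
252 ..................+#.#..................
258 ..................+#.#+.................
```

```bash
python3 - <<'E'
from h import *
P=lambda x,z,y=0:[[.5573-.000101*x-.000995*y,.0642+.000995*x-.000101*y,.02+z/1000]]
t=imaging.camera("top");cv2.imwrite("pics/t16.png",t);I=imaging.camera_info("top")
big=cv2.cvtColor(t,cv2.COLOR_BGR2HSV)
for y in (-18,18):
    print(y,[(x,*[int(a) for a in cv2.getRectSubPix(t,(1,1),tuple(map(float,proj(P(x,24,y),I)[0])))[0,0]]) for x in range(-74,-44,3)])
for x in (-20,0,25):
    print("across",x,[(y,*[int(a) for a in cv2.getRectSubPix(t,(1,1),tuple(map(float,proj(P(x,24,y),I)[0])))[0,0]]) for y in list(range(-37,-20,2))+list(range(21,38,2))])
hv=cv2.inRange(big,(35,60,60),(85,255,255))[130:175,205:250]; print("vase px",cv2.countNonZero(hv))
hv=cv2.inRange(cv2.cvtColor(cv2.imread("pics/top0.png"),cv2.COLOR_BGR2HSV),(35,60,60),(85,255,255))[130:175,205:250]; print("vase px start",cv2.countNonZero(hv))
E
```

```text
-18 [(-74, 93, 122, 140), (-71, 93, 122, 139), (-68, 79, 104, 121), (-65, 50, 73, 103), (-62, 43, 66, 100), (-59, 43, 66, 97), (-56, 36, 55, 80), (-53, 56, 78, 99), (-50, 75, 100, 122), (-47, 77, 103, 124)]
18 [(-74, 103, 135, 153), (-71, 103, 134, 153), (-68, 92, 125, 145), (-65, 54, 83, 115), (-62, 44, 70, 104), (-59, 44, 70, 105), (-56, 38, 63, 93), (-53, 63, 93, 119), (-50, 78, 106, 129), (-47, 79, 106, 128)]
across -20 [(-37, 89, 118, 134), (-35, 90, 119, 135), (-33, 90, 120, 135), (-31, 90, 119, 135), (-29, 88, 117, 133), (-27, 83, 110, 126), (-25, 82, 109, 130), (-23, 78, 105, 127), (-21, 77, 103, 123), (21, 77, 105, 126), (23, 78, 106, 128), (25, 81, 108, 130), (27, 82, 108, 131), (29, 80, 106, 126), (31, 78, 105, 123), (33, 96, 127, 145), (35, 101, 133, 151), (37, 102, 134, 152)]
across 0 [(-37, 87, 115, 131), (-35, 88, 116, 132), (-33, 88, 117, 133), (-31, 90, 118, 134), (-29, 87, 115, 131), (-27, 70, 95, 113), (-25, 74, 100, 121), (-23, 77, 104, 126), (-21, 76, 103, 124), (21, 75, 101, 122), (23, 74, 99, 120), (25, 73, 98, 119), (27, 71, 96, 117), (29, 72, 100, 123), (31, 88, 117, 136), (33, 98, 129, 147), (35, 101, 132, 151), (37, 101, 133, 151)]
across 25 [(-37, 85, 113, 130), (-35, 86, 114, 129), (-33, 87, 116, 132), (-31, 89, 117, 134), (-29, 87, 115, 132), (-27, 76, 103, 122), (-25, 76, 103, 124), (-23, 78, 105, 127), (-21, 77, 104, 126), (21, 70, 92, 112), (23, 71, 94, 114), (25, 72, 97, 117), (27, 71, 96, 117), (29, 71, 99, 123), (31, 89, 119, 140), (33, 98, 129, 148), (35, 100, 132, 150), (37, 99, 131, 149)]
vase px 276
vase px start 278
```

```bash
python3 -c "
from station import ctrl
print(ctrl.hand_in(), ctrl.get_obs()['time_s'])"
```

```text
the job is handed in; nothing more can be done
the job is handed in; nothing more can be done
```

The job is handed in: all four tags appear flat in the pocket under the drill guide, and the toggle clamp looks thrown and locked on them. It used about 24 s of the 58 s. `hand_in` gave no verdict.

**What I did:** I gripped the pile across its width. I tipped it by pressing its clamp end on the low wall, which gave about 6° rather than the 10° mentioned. Then I slid it under the guide to the end wall, lowered it level and released it. Last, I pushed the handle back and down with closed fingers, and moved the arm clear.

**Last checks:**
- **Pile:** in the last top view its clamp end lies inside the low wall at x about -54 mm. That puts its centre about 1.3 mm along and 1.3 mm across from the pocket centre. The wrist view before clamping showed it level to within measuring noise.
- **Clamp:** with the arm away, the handle end, grip and rubber tip appear within 1–2 pixels of their locked positions.
- **Vase:** unchanged in the top view.

**Unsure or in disagreement:**
- **Handle overdrive:** no snap showed in the force readings. I kept pressing the handle about 15 mm below where it should stop, at up to 10 N. The rubber tip lifted slightly, then both sprang back to the locked position. I read this as a soft stop, not a clamp that had not locked.
- **Not measured:** I could not measure the handle angle or the rubber tip's compression directly.
- **Side contact:** the pile pushed sideways with up to 7.5 N while being tipped. A 1 mm shift cured it.

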